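Close the parts tin with the lid that fits

ROBOT

A 6-joint arm with a two-finger parallel gripper is mounted at the origin on a cart in front of the work surface, level with it; the furniture and walls round the work are solid. World frame = base frame: x ahead of the robot, y to its left, z up, the work surface at z = 0. Lengths are in m, angles in rad, forces in N, time in s.
With the tool pointing down it reaches from about 0.375 to 0.9 m from the base axis. Payload 3.1 kg.
Tool frame: the origin (TCP) lies at the very end of the fingers, on their centre line; the grasp point (between the pads) lies 19 mm behind it; z points along the fingers, y is the line along which they close (so a half turn about z gives the same grasp; the last joint's range is limited). The gripper opens to 87 mm and grips with 3 to 60 N. Pads are 19 mm wide; open, the fingers measure 117 mm over their backs; the gripper's body (75 mm by 190 mm) begins 51 mm behind the grasp point.
Start: joints at [-1.444, 0.527, 1.433, -0, 1.181, -0.178], TCP at [0.188, -0.596, 0.223] pointing down, gripper open.
Joint ranges: [-3.08, 3.08], [-0.75, 2.2], [0.22, 2.44], [-1.43, 4.57], [0, 2.65], [-2.85, 2.85]. Speed limits (rad/s): [2.79, 2.79, 3.14, 3.14, 3.14, 3.14].

INTERFACE

Orientations are given as a unit quaternion [x, y, z, w].
In Python, from rig import status, viewer, robot gives the robot as it stands.
- The arm moves only by the tool arm_command, never from a script. Its arguments are lists of equal length, an entry for each row: "delta_rot": the turn, a rotation vector about the tool's x, y, z in degrees, a list of three; "delta_pos": the shift along the tool's x, y, z in m, a list of three; "gripper": the closure, from -1 (fully open) to 1 (shut). In form: {"delta_rot": [[rx, ry, rz], ...], "delta_pos": [[dx, dy, dz], ...], "gripper": [gripper, ...]}. A call has 1 to 12 rows; each row is the pose to reach, as a shift and turn from the pose commanded when the call began, along the tool's axes at that moment; what a row does not reach only later rows make up. A row lasts 1/12 s, in which the tool goes at most 41.7 mm and 7.16 degrees, less where a joint would pass 70% of its speed; a pose out of reach is approached as far as the arm can. A call with a gripper value outside its range is refused whole. The fingers move at their own pace and stop on an object; "grip_force" is the grip in N (left out, the last holds). Time passes only in rows, so rows that repeat a pose let the fingers close. It gives the time, the measured TCP pose, the force, the opening and the grip force at its end, in the units of the state.
- status.get_obs(): the state, without advancing time (a new reading comes with each control period).
- viewer.camera(name): name is "scene" or "side" or "wrist"; returns a dict with "pixels" (420x560x3 uint8, blue, green, red), "fx", "fy", "cx", "cy" (pixels), "pose" (4x4, takes a point from camera to world coordinates); the wrist camera has in their place "mount" (4x4, takes a point from camera to tool coordinates, whose origin is the TCP and whose axes are the flange's). Camera axes: x right, y down, z forward; pixel columns grow to the right and rows downward; lengths in m; the calibration is good to about 2 mm. A picture is of the moment at which its call begins: read the wrist's pose just before it. There is no depth.
- robot.hand_in(): hands the job in; it is judged then, once.
The state is a dict: "time": time; "q": joint angles; "joint_velocities": joint speeds; "joint_torque": joint torques, N m; "position": TCP position; "tool_rot": TCP orientation; "ft_force": force on the tool from outside, world axes, zero at the start; "moment": the same for the moment, N m; "grip_width": finger opening in m; "grip_force": force on a finger pad.
Only numpy, scipy, OpenCV 4.12 (cv2) and the standard library are available. Lean on these libraries where they do the work, as an engineer would, in place of code of your own. Each camera call takes 0.05 s, during which the arm holds its last target. There are 200 camera calls.

TASK

Close the open round tin of nuts on the counter with the lid that fits it, the wider of the two lids: set it down on the rim without dropping it, so that its plug is inside the mouth and its plate lies fully seated and level all round. Leave the tin standing where it is, and leave the narrower lid where it lies.

Things in the scene. Friction and masses are not known exactly. Their poses are not given: they have to be found in the camera images.
- tin_rim (a point): Centre of the mouth of the open tin, in the plane of its rim, 80 mm above the counter. The tin is a bare metal cylinder, upright, 96 mm in outer diameter (100 mm over the rolled bead), wall 3 mm, inner diameter 90 mm, loose, about 0.7 kg, three nuts lying on its floor. z points up out of the mouth.
- wide_lid_knob (a point): Grip point on the wider lid's knob, on its axis, z up; 43 mm above the underside of the plug, 25 mm above the plate's top, 15 mm below the knob's top. The lid is steel, loose, about 0.15 kg, standing on its plug: plate 108 mm across, 4 mm thick; upright black knob above it 26 mm across, 40 mm tall, gripped from above at any yaw.
- wide_lid_seat (a point): Centre of the underside of the wide lid's plate, on its axis, 29 mm below the knob's grip point: the face that comes to lie on the tin's rim. Under it hangs the locating plug, 74 mm in diameter and 14 mm deep, its foot tapered to 66 mm. z up.
- narrow_lid_knob (a point): The same point on the knob of the narrower lid, which does not fit this tin: same steel, same knob and heights, but a plate of only 72 mm and a plug of 48 mm diameter. To be left alone. Both lids stand on the right-hand counter, whose top is 5 mm higher than the left-hand one under the tin. z up.
Not all that is in view belongs to the job. What is shaped like the part that bears wide_lid_knob but orange is not meant.

How it is judged:
By the outcome, as a careful person would: the job done as asked, in the order asked, and still so for the second after the job is handed in, with the robot touching nothing.
It also fails if it takes over 38 s, if anything falls off the work surface, if the arm or the gripper's body presses on something with over 40 N, if the wrist force passes 120 N, or if a joint passes its speed limit or range.

## Working session

There is one attempt and no reset: what is moved stays moved. The work goes in short steps, Python scripts to look and compute and a tool call to move; the robot and the scene stay as the last step left them, time stands still between calls to the robot, and variables do not carry over. Pictures are saved under pics/ and viewed, at most 10 in all, crops included, and the job is handed in when it is done.

Besides the shell and the picture viewer there is one more tool, called in YAML: its name, and indented under it one key for each argument. arm_command: Moves the arm, as the interface text tells. Its arguments: {"type":"object","properties":{"delta_rot":{"type":"array","items":{"type":"array","items":{"type":"number"}}},"delta_pos":{"type":"array","items":{"type":"array","items":{"type":"number"}}},"gripper":{"type":"array","items":{"type":"number"}},"grip_force":{"type":"number"}},"required":["delta_rot","delta_pos","gripper"]}

```bash
mkdir -p pics; cat > h.py <<'E'
import numpy as np, cv2
from rig import status, viewer, robot
from scipy.spatial.transform import Rotation as R
def T():
    o=status.get_obs(); M=np.eye(4); M[:3,:3]=R.from_quat(o["tool_rot"]).as_matrix(); M[:3,3]=o["position"]; return M
def cam(n):
    M=T() if n=="wrist" else None
    c=viewer.camera(n); c["P"]=M@c["mount"] if n=="wrist" else np.array(c["pose"]); c["im"]=np.ascontiguousarray(c["pixels"]); return c
def ray(c,u,v):
    d=c["P"][:3,:3]@np.array([(u-c["cx"])/c["fx"],(v-c["cy"])/c["fy"],1]); return c["P"][:3,3],d
def onz(c,u,v,z):
    o,d=ray(c,u,v); return o+d*(z-o[2])/d[2]
def proj(c,p):
    q=np.linalg.inv(c["P"])@np.append(p,1); return c["fx"]*q[0]/q[2]+c["cx"],c["fy"]*q[1]/q[2]+c["cy"]
E
python3 - <<'E'
from h import *
a=cam("scene");b=cam("side");w=cam("wrist")
im=np.zeros((600,800,3),np.uint8)
for n,c in zip(["scene","side","wrist"],(a,b,w)): cv2.imwrite(f"pics/{n}0.png",c["im"]); print(n,c["P"].round(3).tolist(),c["fx"])
o=status.get_obs();print(o["position"],o["tool_rot"],o["time"])
E
```

```text
scene [[-0.88, -0.214, 0.424, 0.088], [-0.475, 0.35, -0.808, 0.811], [0.025, -0.912, -0.409, 0.52], [0.0, 0.0, 0.0, 1.0]] 437.1585187804736
side [[0.979, -0.069, 0.193, 0.245], [-0.205, -0.351, 0.914, -1.395], [0.004, -0.934, -0.358, 0.628], [0.0, 0.0, 0.0, 1.0]] 541.7154490023288
wrist [[0.301, -0.923, -0.24, 0.253], [-0.954, -0.292, -0.075, -0.575], [-0.001, 0.251, -0.968, 0.384], [0.0, 0.0, 0.0, 1.0]] 290.2645751791451
[ 0.18812367 -0.59542703  0.22175811] [ 9.88331645e-01  1.52314874e-01  2.38402551e-05 -8.58940472e-04] 0.15
```

View pics/scene0.png

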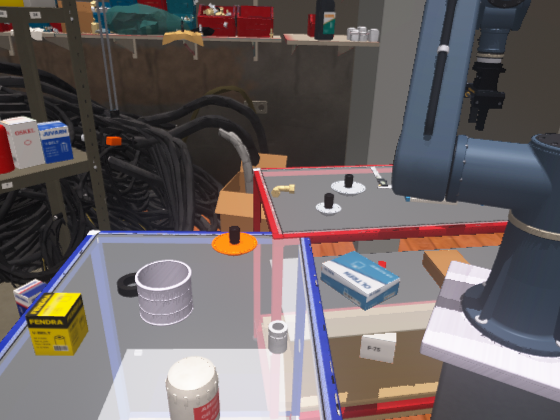

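View pics/side0.png

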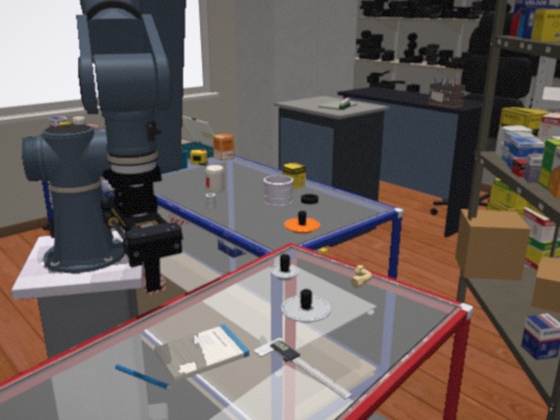

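Scene view: candidates are the white lids at (348,186, bigger plate) and (328,207, smaller plate), plus an orange lid at (235,242, not meant). The tin is at (165,290). In the side view, the wide lid is at (306,305), the narrow one at (285,268) and the tin at (279,190). The wide lid is the one with the larger grey plate, next to confirm in a crop and measure.

```bash
python3 - <<'E'
from h import *
a=cam("scene");b=cam("side")
def knob(c,u,v,r=16):
    g=c["im"].max(2)<55; m=np.zeros_like(g,np.uint8); m[v-r:v+r,u-r:u+r]=g[v-r:v+r,u-r:u+r]
    n,l,s,ce=cv2.connectedComponentsWithStats(m); k=1+np.argmax(s[1:,4]); print(s[k]); return ce[k]
def tri(p,q):
    o1,d1=ray(a,*p);o2,d2=ray(b,*q); A=np.stack([d1,-d2],1); t=np.linalg.lstsq(A,o2-o1,rcond=None)[0]
    x,y=o1+d1*t[0],o2+d2*t[1]; return (x+y)/2, np.linalg.norm(x-y)
for n,s,d in(("wide",(348,180),(306,300)),("narrow",(328,201),(285,265)),("orange",(235,234),(302,217))):
    p,q=knob(a,*s),knob(b,*d); print(n,p.round(1),q.round(1),tri(p,q), onz(a,*p,.043),onz(b,*q,.043))
A=cv2.resize(a["im"][150:330,110:390],(800,514),interpolation=cv2.INTER_CUBIC); cv2.imwrite("pics/c1.png",A)
B=cv2.resize(b["im"][160:340,220:400],(600,600),interpolation=cv2.INTER_CUBIC); cv2.imwrite("pics/c2.png",B)
E
```

```text
[345 174   8  13  81]
[301 290  10  19 170]
wide [348.5 180.3] [305.5 298.9] (array([ 0.50464096, -0.41581314,  0.04175115]), np.float64(0.002075089868453499)) [ 0.50220758 -0.41131923  0.043     ] [ 0.50520732 -0.41691031  0.043     ]
[325 193   8  15 106]
[281 255   8  17 124]
narrow [328.5 200.4] [284.4 262.7] (array([ 0.49679357, -0.23709296,  0.04135444]), np.float64(0.002462251674342079)) [ 0.49380125 -0.23216928  0.043     ] [ 0.49740359 -0.23894682  0.043     ]
[230 228  10  15  95]
[298 211   8  14  79]
orange [234.1 235.4] [301.8 217.3] (array([0.612474  , 0.05852252, 0.03560243]), np.float64(0.005057390446537508)) [0.60084172 0.07237543 0.043     ] [0.61077628 0.04468798 0.043     ]
```

View pics/c1.png

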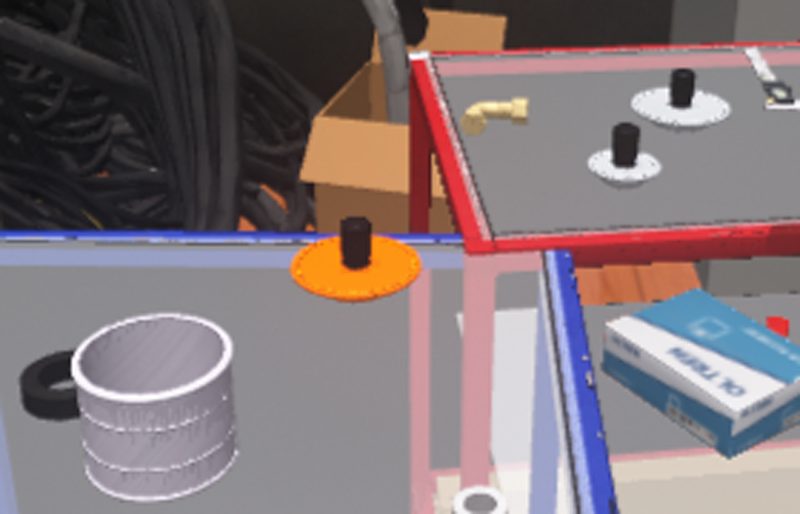

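View pics/c2.png

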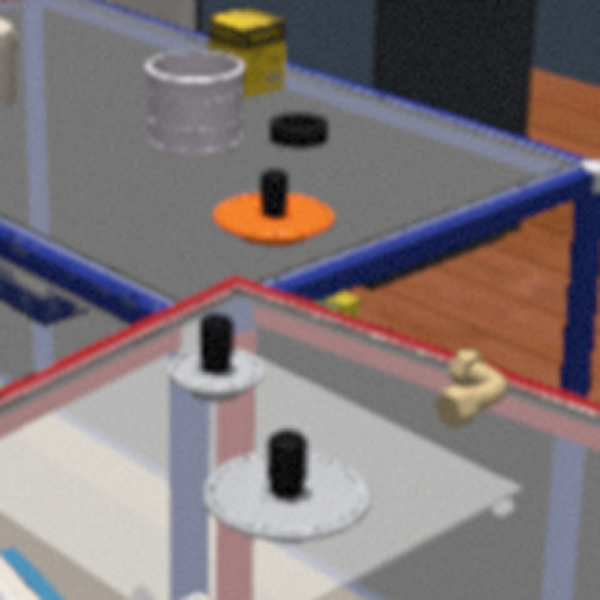

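Confirmed: the wide lid (light-grey plate, wider than its grey neighbour, not orange) has its knob at scene (348,180), side (306,299), about (0.505,-0.416). In the crops the tin rim centre is at about scene (163.5,274.6), side (278.5,180.4).

arm_command:
  delta_rot:
    - [0, 0, 0]
    - [0, 0, 0]
    - [0, 0, 0]
    - [0, 0, 0]
    - [0, 0, 0]
    - [0, 0, 0]
    - [0, 0, 0]
    - [0, 0, 0]
    - [0, 0, 0]
    - [0, 0, 0]
    - [0, 0, 0]
    - [0, 0, 0]
  delta_pos:
    - [0.036, -0.008, 0]
    - [0.072, -0.015, 0]
    - [0.108, -0.023, 0]
    - [0.144, -0.03, 0]
    - [0.18, -0.038, 0]
    - [0.216, -0.046, 0.01]
    - [0.252, -0.053, 0.02]
    - [0.288, -0.061, 0.03]
    - [0.324, -0.069, 0.04]
    - [0.356, -0.076, 0.05]
    - [0.356, -0.076, 0.05]
    - [0.356, -0.076, 0.05]
  gripper: [-1, -1, -1, -1, -1, -1, -1, -1, -1, -1, -1, -1]

```text
time: 1.25
position: [0.5058, -0.4145, 0.1714]
tool_rot: [0.988, 0.154, -0.001, -0.001]
ft_force: [-0.6, -1.2, -0.5]
grip_width: 0.0876
grip_force: 0.0
```

```bash
python3 - <<'E'
from h import *
a=cam("scene");b=cam("side");w=cam("wrist")
p,q=(163.5,274.6),(278.5,180.4)
o1,d1=ray(a,*p);o2,d2=ray(b,*q);t=np.linalg.lstsq(np.stack([d1,-d2],1),o2-o1,rcond=None)[0]
print("rim",o1+d1*t[0],o2+d2*t[1],onz(a,*p,.08),onz(b,*q,.08))
cv2.imwrite("pics/w1.png",w["im"]); print(T().round(4).tolist(),w["P"].round(3).tolist(),status.get_obs()["joint_velocities"].round(3),proj(w,[.505,-.416,.058]))
E
```

```text
rim [0.59360795 0.31122169 0.07270028] [0.59532849 0.31142539 0.07441625] [0.58536243 0.31937403 0.08      ] [0.59179574 0.29422662 0.08      ]
[[0.9539, 0.3, -0.0001, 0.504], [0.3, -0.9539, -0.0006, -0.4172], [-0.0003, 0.0006, -1.0, 0.1729], [0.0, 0.0, 0.0, 1.0]] [[0.301, -0.923, -0.24, 0.569], [-0.953, -0.291, -0.077, -0.396], [0.001, 0.252, -0.968, 0.335], [0.0, 0.0, 0.0, 1.0]] [-0.017 -0.007 -0.001  0.003 -0.001  0.001] (np.float64(279.35201276664066), np.float64(207.7846415713056))
```

View pics/w1.png

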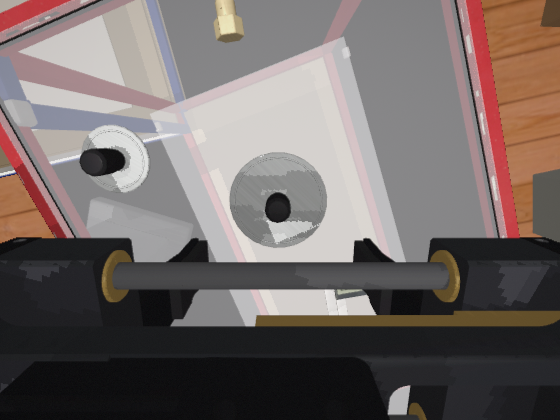

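The wrist view shows the wide lid centred at about (278,200) with its knob at (278,206), and the narrow lid at upper left (115,160). The prediction was (279,208), so they agree to within a few px.

```bash
python3 - <<'E'
from h import *
w=cam("wrist"); im=w["im"]
m=(im.max(2)<45).astype(np.uint8); m[235:]=0; m[:, :240]=0; m[:,320:]=0
n,l,s,c=cv2.connectedComponentsWithStats(m);k=1+np.argmax(s[1:,4]);print(s[k],c[k])
for z in(.038,.043,.058): print(z,onz(w,*c[k],z))
for z in(.018,.023): # plate by extents of the ellipse seen
    print("plate",onz(w,278,200,z), onz(w,229,200,z),onz(w,327,200,z))
M=T(); print(M[:3,3],(M[:3,:3].T@(onz(w,*c[k],.045)-M[:3,3])).round(4))
E
```

```text
[265 193  25  29 581] [276.96557659 207.0292599 ]
0.038 [ 0.50003746 -0.41536718  0.038     ]
0.043 [ 0.50119567 -0.41505844  0.043     ]
0.058 [ 0.50467029 -0.41413222  0.058     ]
plate [ 0.50345253 -0.41530442  0.018     ] [ 0.48705097 -0.36314169  0.018     ] [ 0.51986236 -0.46749344  0.018     ]
plate [ 0.50448384 -0.41501614  0.023     ] [ 0.48834088 -0.36367584  0.023     ] [ 0.52063495 -0.46638232  0.023     ]
[ 0.50384507 -0.4175269   0.17308035] [-0.0013 -0.0032  0.1281]
```

arm_command:
  delta_rot:
    - [0, 0, 0]
    - [0, 0, 0]
    - [0, 0, 0]
    - [0, 0, 0]
    - [0, 0, 0]
    - [0, 0, 0]
    - [0, 0, 0]
    - [0, 0, 0]
    - [0, 0, 0]
    - [0, 0, 0]
  delta_pos:
    - [-0.001, -0.002, 0.02]
    - [-0.001, -0.002, 0.045]
    - [-0.001, -0.002, 0.07]
    - [-0.001, -0.002, 0.095]
    - [-0.001, -0.002, 0.115]
    - [-0.001, -0.002, 0.13]
    - [-0.001, -0.002, 0.138]
    - [-0.001, -0.002, 0.144]
    - [-0.001, -0.002, 0.144]
    - [-0.001, -0.002, 0.144]
  gripper: [-1, -1, -1, -1, -1, -1, -1, -1, -1, -1]

```text
time: 2.28
position: [0.5032, -0.4156, 0.0293]
tool_rot: [0.988, 0.152, 0.0, 0.001]
ft_force: [-0.5, -0.8, 1.0]
grip_width: 0.087
grip_force: 0.0
```

arm_command:
  delta_rot:
    - [0, 0, 0]
    - [0, 0, 0]
    - [0, 0, 0]
    - [0, 0, 0]
    - [0, 0, 0]
    - [0, 0, 0]
    - [0, 0, 0]
    - [0, 0, 0]
    - [0, 0, 0]
    - [0, 0, 0]
  delta_pos:
    - [0, 0, 0]
    - [0, 0, 0]
    - [0, 0, 0]
    - [0, 0, 0]
    - [0, 0, 0]
    - [0, 0, 0]
    - [0, 0, 0]
    - [0, 0, 0]
    - [0, 0, 0]
    - [0, 0, 0]
  gripper: [1, 1, 1, 1, 1, 1, 1, 1, 1, 1]
  grip_force: 30

```text
time: 3.12
position: [0.5032, -0.4147, 0.0285]
tool_rot: [0.988, 0.152, -0.0, -0.0]
ft_force: [-0.6, -0.4, -0.6]
grip_width: 0.0285
grip_force: 0.0
```

arm_command:
  delta_rot:
    - [0, 0, 0]
    - [0, 0, 0]
    - [0, 0, 0]
    - [0, 0, 0]
    - [0, 0, 0]
    - [0, 0, 0]
    - [0, 0, 0]
    - [0, 0, 0]
    - [0, 0, 0]
    - [0, 0, 0]
    - [0, 0, 0]
    - [0, 0, 0]
  delta_pos:
    - [0, 0, 0]
    - [0, 0, 0]
    - [0, 0, 0]
    - [0, 0, 0]
    - [0, 0, -0.006]
    - [0, 0, -0.02]
    - [0, 0, -0.045]
    - [0, 0, -0.075]
    - [0, 0, -0.11]
    - [0, 0, -0.14]
    - [0, 0, -0.165]
    - [0, 0, -0.17]
  gripper: [1, 1, 1, 1, 1, 1, 1, 1, 1, 1, 1, 1]
  grip_force: 40

```text
time: 4.12
position: [0.5055, -0.4171, 0.2054]
tool_rot: [0.988, 0.152, 0.003, 0.005]
ft_force: [0.9, -1.1, -1.1]
grip_width: 0.025
grip_force: 40.0
```

```bash
python3 - <<'E'
from h import *
o=status.get_obs(); print({k:np.round(o[k],4) for k in("position","grip_width","grip_force","ft_force","moment","q")})
c=cam("side"); p=o["position"]; u,v=map(int,proj(c,p)); print(u,v)
cv2.imwrite("pics/s2.png",cv2.resize(c["im"][max(0,v-60):v+60,max(0,u-80):u+80],(800,600),interpolation=cv2.INTER_CUBIC))
E
```

```text
{'position': array([ 0.5055, -0.4171,  0.2054]), 'grip_width': np.float64(0.025), 'grip_force': np.float64(39.9993), 'ft_force': array([ 0.8625, -1.1016, -1.141 ]), 'moment': array([-0.0354, -0.0891,  0.01  ]), 'q': array([-8.6010e-01,  5.8230e-01,  1.3785e+00,  1.0000e-04,  1.1691e+00,
        4.0470e-01])}
307 228
```

View pics/s2.png

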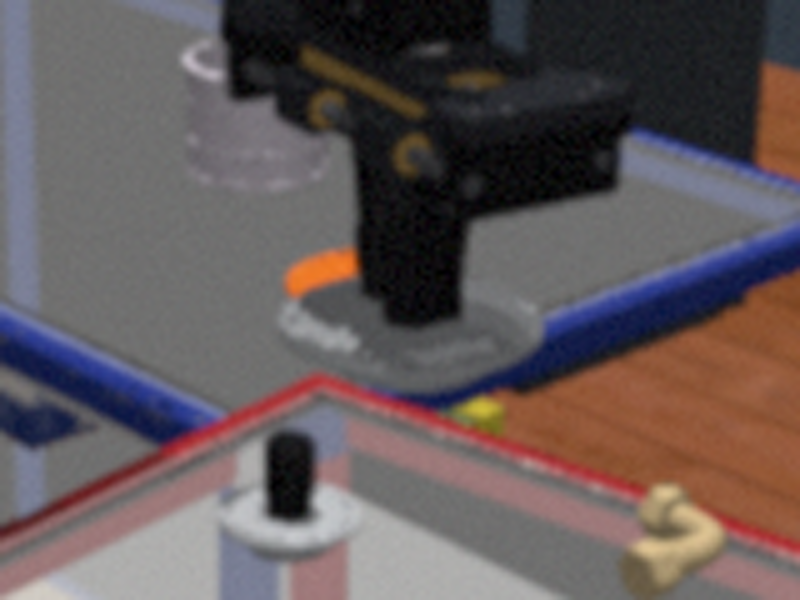

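The lid is held at 25 mm opening with 40 N and looks level. The narrow lid is untouched at crop (290,480). Next I'll carry the lid to a point short of the tin, where the wrist camera can still see the rim past it.

arm_command:
  delta_rot:
    - [0, 0, 0]
    - [0, 0, 0]
    - [0, 0, 0]
    - [0, 0, 0]
    - [0, 0, 0]
    - [0, 0, 0]
    - [0, 0, 0]
    - [0, 0, 0]
    - [0, 0, 0]
    - [0, 0, 0]
    - [0, 0, 0]
    - [0, 0, 0]
  delta_pos:
    - [0.003, -0.01, -0.002]
    - [0.008, -0.028, -0.006]
    - [0.015, -0.055, -0.012]
    - [0.024, -0.086, -0.02]
    - [0.033, -0.12, -0.026]
    - [0.043, -0.154, -0.03]
    - [0.052, -0.188, -0.03]
    - [0.062, -0.222, -0.03]
    - [0.071, -0.256, -0.03]
    - [0.081, -0.29, -0.03]
    - [0.09, -0.324, -0.03]
    - [0.1, -0.358, -0.03]
  gripper: [1, 1, 1, 1, 1, 1, 1, 1, 1, 1, 1, 1]

```text
time: 5.17
position: [0.488, -0.0404, 0.2263]
tool_rot: [0.988, 0.152, -0.003, -0.001]
ft_force: [0.3, -1.1, -1.3]
grip_width: 0.025
grip_force: 40.0
```

arm_command:
  delta_rot:
    - [0, 0, 0]
    - [0, 0, 0]
    - [0, 0, 0]
    - [0, 0, 0]
    - [0, 0, 0]
    - [0, 0, 0]
    - [0, 0, 0]
    - [0, 0, 0]
    - [0, 0, 0]
    - [0, 0, 0]
    - [0, 0, 0]
    - [0, 0, 0]
  delta_pos:
    - [0.01, -0.034, 0]
    - [0.019, -0.068, 0]
    - [0.029, -0.102, 0]
    - [0.038, -0.136, 0]
    - [0.048, -0.17, 0]
    - [0.057, -0.204, 0]
    - [0.067, -0.238, 0]
    - [0.075, -0.268, 0]
    - [0.081, -0.29, 0]
    - [0.085, -0.302, 0]
    - [0.085, -0.307, 0]
    - [0.085, -0.307, 0]
  gripper: [1, 1, 1, 1, 1, 1, 1, 1, 1, 1, 1, 1]

```text
time: 6.17
position: [0.4779, 0.2753, 0.2271]
tool_rot: [0.988, 0.153, -0.002, 0.0]
ft_force: [0.5, 0.1, -0.6]
grip_width: 0.0251
grip_force: 40.0
```

```bash
python3 - <<'E'
from h import *
w=cam("wrist"); cv2.imwrite("pics/w2.png",w["im"]); print(T().round(4).tolist(),proj(w,[.592,.311,.08]),w["P"].round(3).tolist())
np.savez("w2.npz",im=w["im"],P=w["P"])
E
```

```text
[[0.9534, 0.3016, -0.0027, 0.4783], [0.3016, -0.9534, -0.0017, 0.2744], [-0.0031, 0.0008, -1.0, 0.2274], [0.0, 0.0, 0.0, 1.0]] (np.float64(280.3474652743768), np.float64(82.53917217906684)) [[0.303, -0.922, -0.242, 0.543], [-0.953, -0.293, -0.078, 0.296], [0.001, 0.255, -0.967, 0.389], [0.0, 0.0, 0.0, 1.0]]
```

View pics/w2.png

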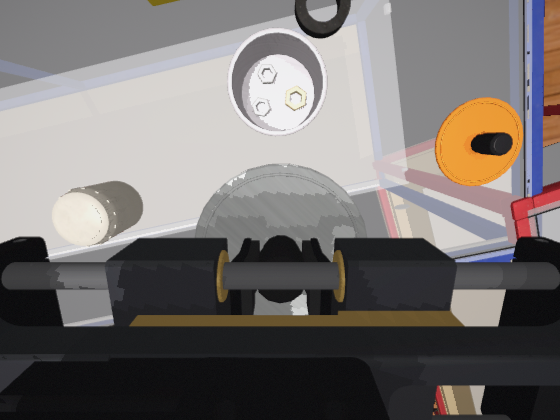

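The wrist view shows the tin mouth with three nuts centred at about (278,82), 28–135 in rows, and the held lid's front edge peaking at (281,164) and crossing row 237 at columns 195 and 368. Next I fit both on their planes.

```bash
python3 - <<'E'
from h import *
w=cam("wrist"); g=cv2.GaussianBlur(cv2.cvtColor(w["im"],cv2.COLOR_BGR2GRAY),(3,3),0).astype(np.float32)
def circ(X):
    A=np.c_[2*X,np.ones(len(X))]; s=np.linalg.lstsq(A,(X**2).sum(1),rcond=None)[0]; r=np.sqrt(s[2]+s[:2]@s[:2]); return s[:2],r,np.abs(np.linalg.norm(X-s[:2],axis=1)-r)
def edges(c0,z,r0,r1,sgn,th):
    pts=[];rs=np.arange(r0,r1,.0004)
    for t in th:
        uv=np.array([proj(w,[c0[0]+r*np.cos(t),c0[1]+r*np.sin(t),z]) for r in rs],np.float32)
        v=cv2.remap(g,uv[:,0][None],uv[:,1][None],1)[0]; i=np.argmax(sgn*np.gradient(v)); pts.append([c0[0]+rs[i]*np.cos(t),c0[1]+rs[i]*np.sin(t)])
    X=np.array(pts)
    for _ in range(4):
        c,r,e=circ(X); X=X[e<max(2.0*np.median(e),.0004)]
    return c,r,len(X)
th=np.linspace(0,6.28,90,endpoint=False)
for z in(.075,.08):
    print("inner",z,edges((.592,.311),z,.038,.050,1,th)); print("outer",z,edges((.592,.311),z,.046,.056,-1,th))
M=T()
for h in(.006,.011):
    z=M[2,3]-h; a=np.arctan2(M[1,0],M[0,0])+np.linspace(-.9,.9,60)
    P=np.array([onz(w,u,v,z)[:2] for u,v in((195,237),(281,164),(368,237))]); c,r,_=circ(P)
    print("lid by eye",h,c,r,"tool xy",M[:2,:2].T@(c-M[:2,3]))
    for s in(1,-1):
        c,r,n=edges(M[:2,3],z,.047,.061,s,a); print("lid",s,c,r,n,"tool xy",M[:2,:2].T@(c-M[:2,3]))
    f=onz(w,281,164,z)[:2]; print("front edge dist",M[:2,:2].T@(f-M[:2,3]))
print(M[:3,3])
E
```

```text
inner 0.075 (array([0.59070083, 0.31425577]), np.float64(0.045619907496800866), 73)
outer 0.075 (array([0.59109716, 0.31437775]), np.float64(0.04934684136404831), 63)
inner 0.08 (array([0.58990322, 0.31398377]), np.float64(0.0449629464372721), 74)
outer 0.08 (array([0.59057829, 0.31383916]), np.float64(0.04870912212678311), 55)
lid by eye 0.006 [0.47806252 0.2731061 ] 0.05371484161322166 tool xy [-0.00092259  0.0005714 ]
lid 1 [0.47993967 0.27416342] 0.05220741023586402 44 tool xy [0.00118556 0.00012719]
lid -1 [0.47960088 0.27396239] 0.05104095966311604 37 tool xy [0.00080202 0.00021709]
front edge dist [0.05279045 0.00014951]
lid by eye 0.011 [0.47610949 0.27245702] 0.05531572708079782 tool xy [-0.0029804   0.00060344]
lid 1 [0.47857429 0.27388856] 0.05317793561746164 36 tool xy [-1.99297444e-04 -2.10590677e-05]
lid -1 [0.47718562 0.27357429] 0.052975035010029634 42 tool xy [-0.00161821 -0.00013871]
front edge dist [0.05233348 0.00016899]
[0.4787707  0.27392838 0.22774938]
```

Rim centre is (0.5905, 0.314), and its radius agrees with the 50/45 mm given. The lid sits within 2 mm of the tool axis, against 8 mm of plug clearance. The seated TCP height should be about 0.090 whichever counter is the zero.

arm_command:
  delta_rot:
    - [0, 0, 0]
    - [0, 0, 0]
    - [0, 0, 0]
    - [0, 0, 0]
    - [0, 0, 0]
    - [0, 0, 0]
    - [0, 0, 0]
    - [0, 0, 0]
    - [0, 0, 0]
    - [0, 0, 0]
    - [0, 0, 0]
    - [0, 0, 0]
  delta_pos:
    - [0.015, -0.001, 0]
    - [0.04, -0.002, 0]
    - [0.07, -0.003, 0]
    - [0.1, -0.004, 0.01]
    - [0.115, -0.004, 0.025]
    - [0.119, -0.004, 0.045]
    - [0.119, -0.004, 0.065]
    - [0.119, -0.004, 0.085]
    - [0.119, -0.004, 0.1]
    - [0.119, -0.004, 0.105]
    - [0.119, -0.004, 0.105]
    - [0.119, -0.004, 0.105]
  gripper: [1, 1, 1, 1, 1, 1, 1, 1, 1, 1, 1, 1]

```text
time: 7.27
position: [0.5923, 0.3138, 0.1239]
tool_rot: [0.988, 0.152, 0.0, 0.0]
ft_force: [-0.2, 1.1, -1.9]
grip_width: 0.025
grip_force: 40.0
```

```bash
python3 - <<'E'
from h import *
c=cam("scene"); cv2.imwrite("pics/s3.png",cv2.resize(c["im"][200:350,90:290],(800,600),interpolation=cv2.INTER_CUBIC)); print(T()[:3].round(4).tolist())
E
```

```text
[[0.9539, 0.3, 0.0019, 0.5928], [0.3, -0.9539, 0.0005, 0.3142], [0.002, 0.0001, -1.0, 0.1247]]
```

View pics/s3.png

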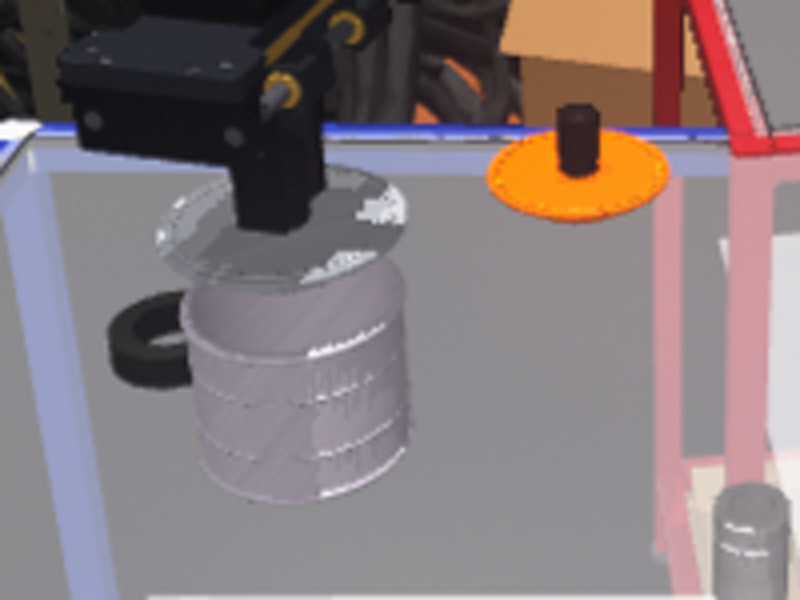

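The lid hangs level over the mouth: its ellipse, (158,240)–(405,205), has the same slope as the rim's, (183,320)–(403,285). Now I lower it slowly.

arm_command:
  delta_rot:
    - [0, 0, 0]
    - [0, 0, 0]
    - [0, 0, 0]
    - [0, 0, 0]
    - [0, 0, 0]
    - [0, 0, 0]
    - [0, 0, 0]
    - [0, 0, 0]
    - [0, 0, 0]
    - [0, 0, 0]
    - [0, 0, 0]
    - [0, 0, 0]
  delta_pos:
    - [-0.001, 0, 0.004]
    - [-0.001, 0, 0.009]
    - [-0.001, 0, 0.014]
    - [-0.001, 0, 0.018]
    - [-0.001, 0, 0.022]
    - [-0.001, 0, 0.025]
    - [-0.001, 0, 0.028]
    - [-0.001, 0, 0.029]
    - [-0.001, 0, 0.03]
    - [-0.001, 0, 0.031]
    - [-0.001, 0, 0.031]
    - [-0.001, 0, 0.031]
  gripper: [1, 1, 1, 1, 1, 1, 1, 1, 1, 1, 1, 1]

```text
time: 8.32
position: [0.5908, 0.3145, 0.0926]
tool_rot: [0.988, 0.152, 0.0, -0.0]
ft_force: [-0.3, 0.1, -1.1]
grip_width: 0.025
grip_force: 40.0
```

arm_command:
  delta_rot:
    - [0, 0, 0]
    - [0, 0, 0]
    - [0, 0, 0]
    - [0, 0, 0]
    - [0, 0, 0]
    - [0, 0, 0]
  delta_pos:
    - [0, 0, 0.0005]
    - [0, 0, 0.001]
    - [0, 0, 0.0015]
    - [0, 0, 0.002]
    - [0, 0, 0.002]
    - [0, 0, 0.002]
  gripper: [1, 1, 1, 1, 1, 1]

```text
time: 8.82
position: [0.5907, 0.3144, 0.0905]
tool_rot: [0.988, 0.152, -0.0, 0.0]
ft_force: [-0.4, -0.4, -1.1]
grip_width: 0.0248
grip_force: 40.0
```

arm_command:
  delta_rot:
    - [0, 0, 0]
    - [0, 0, 0]
    - [0, 0, 0]
    - [0, 0, 0]
    - [0, 0, 0]
  delta_pos:
    - [0, 0, 0.0005]
    - [0, 0, 0.001]
    - [0, 0, 0.001]
    - [0, 0, 0.001]
    - [0, 0, 0.001]
  gripper: [1, 1, 1, 1, 1]

```text
time: 9.23
position: [0.5907, 0.3144, 0.0895]
tool_rot: [0.988, 0.152, -0.0, -0.0]
ft_force: [-0.2, 0.5, -1.5]
grip_width: 0.0252
grip_force: 40.0
```

arm_command:
  delta_rot:
    - [0, 0, 0]
    - [0, 0, 0]
    - [0, 0, 0]
    - [0, 0, 0]
    - [0, 0, 0]
  delta_pos:
    - [0, 0, 0.0005]
    - [0, 0, 0.001]
    - [0, 0, 0.001]
    - [0, 0, 0.001]
    - [0, 0, 0.001]
  gripper: [1, 1, 1, 1, 1]

```text
time: 9.65
position: [0.5908, 0.3145, 0.0894]
tool_rot: [0.988, 0.152, 0.0, -0.0]
ft_force: [-1.8, -1.3, 5.6]
grip_width: 0.0247
grip_force: 40.0
```

arm_command:
  delta_rot:
    - [0, 0, 0]
    - [0, 0, 0]
    - [0, 0, 0]
    - [0, 0, 0]
  delta_pos:
    - [0, 0, 0.0003]
    - [0, 0, 0.0007]
    - [0, 0, 0.0007]
    - [0, 0, 0.0007]
  gripper: [1, 1, 1, 1]

```text
time: 9.98
position: [0.5908, 0.3145, 0.0894]
tool_rot: [0.988, 0.152, 0.0, -0.0]
ft_force: [-2.6, -1.7, 7.9]
grip_width: 0.0254
grip_force: 40.0
```

```bash
python3 - <<'E'
from h import *
o=status.get_obs(); print({k:np.round(o[k],4) for k in("position","ft_force","moment")})
c=cam("scene"); cv2.imwrite("pics/s4.png",cv2.resize(c["im"][200:350,90:290],(800,600),interpolation=cv2.INTER_CUBIC))
E
```

```text
{'position': array([0.5908, 0.3145, 0.0894]), 'ft_force': array([-2.5557, -1.693 ,  7.8532]), 'moment': array([-0.1639,  0.5648,  0.0081])}
```

View pics/s4.png

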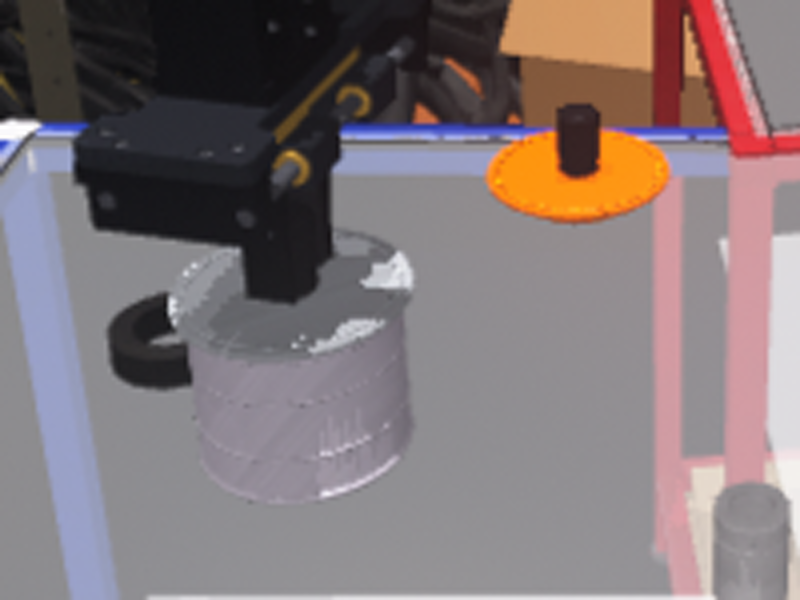

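The plate lies on the rim, and contact at TCP 0.0894 matches the expected seated height. I'll press a little more, ease the grip so any tilt levels out, then open.

arm_command:
  delta_rot:
    - [0, 0, 0]
    - [0, 0, 0]
    - [0, 0, 0]
    - [0, 0, 0]
    - [0, 0, 0]
    - [0, 0, 0]
  delta_pos:
    - [0, 0, 0.0005]
    - [0, 0, 0.001]
    - [0, 0, 0.001]
    - [0, 0, 0.001]
    - [0, 0, 0.001]
    - [0, 0, 0.001]
  gripper: [1, 1, 1, 1, 1, 1]
  grip_force: 6

```text
time: 10.53
position: [0.5913, 0.3147, 0.0885]
tool_rot: [0.988, 0.152, 0.001, -0.0]
ft_force: [-2.6, -0.3, 7.2]
grip_width: 0.0257
grip_force: 6.0
```

arm_command:
  delta_rot:
    - [0, 0, 0]
    - [0, 0, 0]
    - [0, 0, 0]
    - [0, 0, 0]
  delta_pos:
    - [0, 0, 0]
    - [0, 0, 0]
    - [0, 0, 0]
    - [0, 0, 0]
  gripper: [1, 1, 1, 1]
  grip_force: 3

```text
time: 10.87
position: [0.5916, 0.3147, 0.0874]
tool_rot: [0.988, 0.152, 0.001, -0.0]
ft_force: [0.3, 0.7, 5.0]
grip_width: 0.0258
grip_force: 3.0
```

Fingers are now slipping gently down the seated knob. Opening, then retreating straight up.

arm_command:
  delta_rot:
    - [0, 0, 0]
    - [0, 0, 0]
    - [0, 0, 0]
    - [0, 0, 0]
    - [0, 0, 0]
    - [0, 0, 0]
    - [0, 0, 0]
    - [0, 0, 0]
    - [0, 0, 0]
    - [0, 0, 0]
    - [0, 0, 0]
    - [0, 0, 0]
  delta_pos:
    - [0, 0, -0.001]
    - [0, 0, -0.001]
    - [0, 0, -0.001]
    - [0, 0, -0.001]
    - [0, 0, -0.001]
    - [0, 0, -0.001]
    - [0, 0, -0.001]
    - [0, 0, -0.001]
    - [0, 0, -0.001]
    - [0, 0, -0.001]
    - [0, 0, -0.001]
    - [0, 0, -0.001]
  gripper: [-0.2, -0.2, -0.2, -0.4, -0.4, -0.5, -0.5, -0.5, -0.5, -0.5, -0.5, -0.5]

```text
time: 11.87
position: [0.5908, 0.3145, 0.0879]
tool_rot: [0.988, 0.152, 0.0, -0.0]
ft_force: [-0.4, 0.5, 0.6]
grip_width: 0.0654
grip_force: 0.0
```

arm_command:
  delta_rot:
    - [0, 0, 0]
    - [0, 0, 0]
    - [0, 0, 0]
    - [0, 0, 0]
    - [0, 0, 0]
    - [0, 0, 0]
    - [0, 0, 0]
    - [0, 0, 0]
    - [0, 0, 0]
    - [0, 0, 0]
    - [0, 0, 0]
    - [0, 0, 0]
  delta_pos:
    - [0, 0, -0.004]
    - [0, 0, -0.012]
    - [0, 0, -0.025]
    - [0, 0, -0.04]
    - [0, 0, -0.06]
    - [0, 0, -0.08]
    - [-0.01, 0, -0.1]
    - [-0.03, 0, -0.12]
    - [-0.06, 0, -0.13]
    - [-0.08, 0, -0.13]
    - [-0.09, 0, -0.13]
    - [-0.09, 0, -0.13]
  gripper: [-0.5, -0.5, -0.5, -0.5, -0.5, -0.5, -0.5, -0.5, -0.5, -0.5, -0.5, -0.5]

```text
time: 12.87
position: [0.5029, 0.287, 0.2192]
tool_rot: [0.988, 0.153, -0.0, -0.0]
ft_force: [0.0, -0.3, -0.2]
grip_width: 0.0654
grip_force: 0.0
```

```bash
python3 - <<'E'
from h import *
a=cam("scene");b=cam("side");w=cam("wrist")
f=lambda c,x,y,s=60:cv2.resize(c["im"][y-s:y+s,x-s:x+s],(400,400),interpolation=cv2.INTER_CUBIC)
cv2.imwrite("pics/end.png",np.hstack([f(a,165,285),f(b,279,190,40)]))
cv2.imwrite("pics/endw.png",w["im"]); print(status.get_obs()["position"],proj(w,[.5905,.314,.08]))
E
```

```text
[0.50647338 0.28773263 0.2182267 ] (np.float64(280.1931390979627), np.float64(116.0759152045495))
```

View pics/end.png

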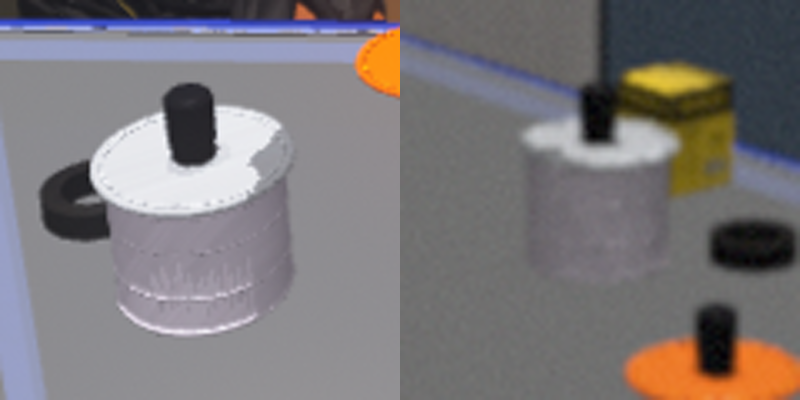

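Both views (tin at (190,210) left, (597,200) right) show the plate lying flat on the rim with the knob upright, and the tin still in place. One numerical check of centre and roundness from the wrist picture, then I hand in.

```bash
python3 - <<'E'
from h import *
w=cam("wrist");a=cam("scene");b=cam("side")
# knob axis from two views: triangulate top and bottom of the black blob
def kb(c,z):
    u,v=map(int,proj(c,[.591,.314,z])); m=np.zeros(c["im"].shape[:2],np.uint8); g=c["im"].max(2)<70
    m[v-18:v+18,u-14:u+14]=g[v-18:v+18,u-14:u+14]; n,l,s,ce=cv2.connectedComponentsWithStats(m);k=1+np.argmax(s[1:,4]);print(s[k],ce[k]); return ce[k]
p,q=kb(a,.1),kb(b,.1)
o1,d1=ray(a,*p);o2,d2=ray(b,*q);t=np.linalg.lstsq(np.stack([d1,-d2],1),o2-o1,rcond=None)[0];print("knob mid",o1+d1*t[0],o2+d2*t[1])
g=w["im"]; u,v=map(int,proj(w,[.591,.314,.082])); m=(g.min(2)>150).astype(np.uint8)
r=75; mm=np.zeros_like(m); mm[max(0,v-r):v+r,u-r:u+r]=m[max(0,v-r):v+r,u-r:u+r]
c=max(cv2.findContours(mm,0,1)[0],key=cv2.contourArea); hull=cv2.convexHull(c)[:,0]
for z in(.079,.084):
    X=np.array([onz(w,*x,z)[:2] for x in hull.astype(float)]); (cx,cy),(d1_,d2_),an=cv2.fitEllipse((X*1000).astype(np.float32)); print(z,cx,cy,d1_,d2_)
E
```

```text
[154 250  15  24 298] [161.74832215 261.44295302]
[275 154  16  24 211] [282.1042654  165.06635071]
knob mid [0.58964008 0.31610894 0.1045101 ] [0.60889183 0.31813155 0.12532949]
0.079 588.3167114257812 301.9891662597656 152.84976196289062 318.4978332519531
0.084 588.029296875 302.0856628417969 150.31637573242188 313.2186584472656
```

```bash
python3 - <<'E'
from h import *
w=cam("wrist");a=cam("scene"); print(onz(a,161.7,261.4,.099),onz(a,161.7,261.4,.104))
g=cv2.GaussianBlur(cv2.cvtColor(w["im"],cv2.COLOR_BGR2GRAY),(3,3),0).astype(np.float32)
for z in(.079,.084):
    X=[];rs=np.arange(.044,.066,.0004)
    for t in np.linspace(0,6.28,120,endpoint=False):
        P=np.array([[.591+r*np.cos(t),.314+r*np.sin(t)] for r in rs]); uv=np.array([proj(w,[*p,z]) for p in P],np.float32)
        if uv.min()<2 or uv[:,1].max()>225: continue
        e=np.abs(np.gradient(cv2.remap(g,uv[:,0][None],uv[:,1][None],1)[0])); i=np.argmax(e)
        if e[i]>4: X.append(P[i])
    X=np.array(X)
    for _ in range(4):
        A=np.c_[2*X,np.ones(len(X))]; s=np.linalg.lstsq(A,(X**2).sum(1),rcond=None)[0]; r=np.sqrt(s[2]+s[:2]@s[:2]); e=np.abs(np.linalg.norm(X-s[:2],axis=1)-r); n=len(X); X=X[e<max(.0006,2*np.median(e))]
    print(z,s[:2],r,n,e.mean())
E
```

```text
[0.59646495 0.30948121 0.099     ] [0.5904303  0.31543477 0.104     ]
0.079 [0.59044043 0.31364016] 0.05376913148326991 72 0.0003187693371525188
0.084 [0.5901049  0.31358857] 0.05287748220976305 82 0.00040842763975632083
```

The plate is concentric with the rim, centre (0.590, 0.314) and radius 53.8 mm at seated height, so I'm handing in.

```bash
python3 -c "
from rig import robot; print(robot.hand_in())"
```

```text
the job is handed in; nothing more can be done
None
```

The wide lid is seated on the tin: plate centred within about 1 mm of the rim and level as far as the cameras show, tin not visibly moved, narrow lid never touched, and the job handed in with about 13 s of the 38 s used.

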